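# Set the sander's length stop from the pattern foot

### The arm

A 6-joint arm with a two-finger parallel gripper is mounted at the origin on the work surface. World frame = base frame: x ahead of the robot, y to its left, z up, the work surface at z = 0. Lengths are in m, angles in rad, forces in N, time in s.
With the tool pointing down it reaches from about 0.35 to 0.85 m from the base axis. Payload 8.1 kg.
Tool frame: the origin (TCP) lies at the centre of the arm's flange, where the gripper is bolted on; the fingertips stand 186 mm ahead of it and the grasp point (between the pads) lies 167 mm ahead of it; z points along the fingers, y is the line along which they close (so a half turn about z gives the same grasp; the last joint's range is limited). The gripper opens to 93 mm and grips with 3 to 60 N. Pads are 15 mm wide; open, the fingers measure 128 mm over their backs; the gripper's body (75 mm by 188 mm) begins 65 mm behind the grasp point.
Start: joints at [-0.085, 0.13, 1.488, -0, 1.523, -0.085], TCP at [0.6, 0, 0.405] pointing down, gripper open.
Joint ranges: [-2.96, 2.96], [-0.89, 2.26], [0.02, 2.5], [-1.34, 4.48], [0, 2.73], [-2.66, 2.66]. Speed limits (rad/s): [2.39, 2.39, 2.79, 3.14, 3.14, 3.14].

### API

Orientations are given as a rotation vector (axis times angle).
In Python, from plant import read_state, read_camera, camera_params, robot gives the robot as it stands.
- The arm moves only by the tool carry_out, never from a script. Its argument "targets" is a list of rows, each an object of numbers: "hand": the opening in per cent of the stroke, from 0 (shut) to 100 (fully open); "x", "y", "z": the shift along the tool's x, y, z in m; "ax", "ay", "az": the turn, a rotation vector about the tool's x, y, z in rad. In form: [{"hand": .., "x": .., "y": .., "z": .., "ax": .., "ay": .., "az": ..}, ...]. A call has 1 to 8 rows; each row is the pose to reach, as a shift and turn from the pose commanded when the call began, along the tool's axes at that moment; what a row does not reach only later rows make up. A row lasts 1/8 s, in which the tool goes at most 62.5 mm and 10.7 degrees, less where a joint would pass 70% of its speed; a pose out of reach is approached as far as the arm can. A call with a gripper value outside its range is refused whole. The fingers move at their own pace and stop on an object; "newtons" is the grip in N (left out, the last holds). Time passes only in rows, so rows that repeat a pose let the fingers close. It gives the time, the measured TCP pose, the force, the opening and the grip force at its end, in the units of the state.
- read_state(): the state, without advancing time (a new reading comes with each control period).
- read_camera(name): name is "scene" or "side" or "wrist"; returns (picture, depth): 480x640x3 uint8, blue, green, red; 480x640 float32, m along the optical axis (not along the pixel's ray), 0 where there is no reading.
- camera_params(name): a dict with "fx", "fy", "cx", "cy" (pixels), "position" and "rotation" of the camera in the world. Camera axes: x right, y up, looking along -z (the intrinsics and any distortion apply to the point x, -y, -z); pixel columns grow to the right and rows downward; lengths in m; the calibration is good to about 2 mm. A picture is of the moment at which its call begins: read the wrist's pose just before it. camera_params takes no time and is no camera call; for the wrist camera it gives the pose at the moment of the call.
- robot.close_job(): hands the job in; it is judged then, once.
The state is a dict: "t": time; "q": joint angles; "dq": joint speeds; "joint_torque": joint torques, N m; "tool_pos": TCP position; "orientation": TCP orientation; "force": force on the tool from outside, world axes, zero at the start; "wrist_torque": the same for the moment, N m; "opening": finger opening in m; "gripper_force": force on a finger pad.
Only numpy, scipy, OpenCV 4.12 (cv2) and the standard library are available. Lean on these libraries where they do the work, as an engineer would, in place of code of your own. Each camera call takes 0.05 s, during which the arm holds its last target. There are 200 camera calls.

### The job

Set the length stop on the sander's tilted table to the finished teal foot: lay the foot flat on the table alongside the blue track with its bevelled end towards the disc, and slide the red-gripped stop up the track until the foot is held snugly, and gently, between the stop and the disc. Then lift the foot out, stand it back in the plywood tray the way it stood, and leave the stop standing exactly where the foot set it. Leave the rough blanks and everything else on the bench where they are.

Things in the scene. Friction and masses are not known exactly. Their poses are not given: they have to be found in the camera images.
- sander: grey-blue belt and disc sander, fixed. Origin on the bench under the centre of the disc's face; x points level into the machine, y left as one faces the disc, z up. The disc's face is the plane x = 0. The base stands at x -155 to 310, y -120 to 120 mm. Motor and sloping belt arm lie behind the disc (x above 20 mm, y -230 to 230 mm, up to 420 mm high)
- disc: the sander's upright red-brown sanding disc, 200 mm across, not turning. Origin at the centre of its face, 175 mm above the bench; axes as sander
- eye_shield (a point): middle of the front edge of the clear eye shield above the disc, 300 mm above the bench. Axes as sander: the shield is level, 4 mm thick, and reaches 50 mm from here back towards the disc (x), 75 mm to either side (y)
- bevel_table: sander's aluminium work table, tilted 30 deg, falling away from the disc. Its frame tilts with it: z = surface normal, x climbs the slope to the disc, y level, left as one faces the disc. Origin on the surface plane in the disc's face plane, on the line where work is laid, 165 mm above the bench. Surface: x -190 to -7, y -100 to 200 mm, 8 mm thick. The disc's face is the plane x = z tan 30 deg
- track (a point): end nearest the disc, on the top edge facing the work, of the blue T-track bar bolted on the table. Axes as bevel_table: from here the bar runs 176 mm down the slope (-x); it is 30 mm wide (towards -y) and 12 mm high (this point is at table x -14, y -18, z 12 mm). Work lies along the edge y = -18 mm: the foot, 34 mm wide, has its middle at about table y = 0
- stop (a joint): travel of the length stop up the T-track in m: 0 = lowest, 125 mm from the disc (measured along the table from the stop's face to the origin of bevel_table); 0.09 = nearest, 35 mm from the disc. It slides with about 3 N of friction and stays where it is left
- stop_face (a point): point on the stop's flat face (looking up the slope at the disc), at the table surface at table y = 0; axes as bevel_table. The face plate is 8 mm thick (x -8 to 0), y -48 to 18 mm, reaching 40.5 mm above the table; behind it the aluminium carriage rides on the track (x -50 to 0, y -48 to -18 mm, up to 22.5 mm above the table)
- stop_grip (a point): where to hold the stop's red grip fin, which stands on the carriage along the table's normal: 26 mm long (table x), 16 mm thick (table y), from 22.5 to 58.5 mm above the table. This point is its middle, 42 mm above the table, 37 mm down the slope from the stop's face, at table y = -33 mm. Axes as bevel_table
- pattern: the finished foot: teal block, 34 mm wide (y), 46 mm high (z), 60 to 130 g. Origin on its underside, x to the bevelled end. Square end at x = -40 mm; the underside ends at x = +40 mm, and the end face overhangs by 30 deg from there to x = +66.6 mm at the top, so that standing on the sander table with x up the slope its whole bevelled face meets the disc. Starts standing flat in the tray
- tray: shallow plywood tray fixed on the bench, 310 x 160 mm (x, y), walls 6 mm thick and 22 mm high, floor 6 mm thick. Origin at the centre of its underside. The foot and two rough blanks stand in it about 90 mm apart along its x, in any order, their lengths about along its y, the foot's bevel towards -y
- blank_a: rough pale wood blank, 110 x 34 x 46 mm (x, y, z), loose in the tray. Origin at the centre of its underside
- blank_b: a second rough blank like blank_a
- glue: white glue bottle, 60 mm across, 170 mm high, standing. Origin at the centre of its underside
- sanding_block: cork sanding block, 100 x 67 x 34 mm. Origin at the centre of its underside
- offcut: plywood offcut with a teal face, 90 x 50 x 18 mm. Origin at the centre of its underside
- disc_stack: stack of spare sanding discs, 125 mm across, 16 mm high. Origin at the centre of its underside
- file: steel file with a blue handle, 300 mm long, 24 mm high, lying along x with the handle at -x. Origin under the file, near its middle
- tin: small tin, 72 mm across, 75 mm high. Origin at the centre of its underside
Things that resemble listed ones, but are neither listed nor needed, are in the scene too. What is shaped like the pattern but purple is not meant.

How it is judged:
On the way:
1. the foot lies flat on the tilted table alongside the track, its bevelled end within 3 mm of the disc and its square end within 3 mm of the stop (x of pattern in the frame of bevel_table above -0.043 m and x of pattern in the frame of stop_face below 0.043 m and y of pattern in the frame of bevel_table between -0.006 and 0.014 m and z of pattern in the frame of bevel_table below 0.004 m and angle between the z axis of pattern and the z axis of bevel_table, either way round below 0.08 rad and angle between the x axis of pattern and the x axis of bevel_table, either way round below 0.08 rad), for 0.2 s.
At the end, for the whole second after the job is handed in: the stop's face stands 80 mm (within 2.5 mm) from the disc along the table, which is the length of the foot's underside; the stop is at rest; the teal foot stands flat on the floor of the tray, upright as at the start (within 5 degrees), at rest (x of stop_face in the frame of bevel_table between -0.0825 and -0.0775 m and velocity of joint stop between -0.002 and 0.002 m/s and x of pattern in the frame of tray between -0.14 and 0.14 m and y of pattern in the frame of tray between -0.06 and 0.06 m and z of pattern in the frame of tray below 0.01 m and angle between pattern's own z axis and vertical below 0.08 rad and linear speed of pattern below 0.01 m/s); the robot touches nothing.
It fails at once if the foot is pressed against the disc with more than 25 N (contact force between pattern and disc above 25 N).
It fails at once if a rough blank is moved more than 25 mm (distance of any of blank_a, blank_b from where it was at the start of the episode above 0.025 m).
It fails at once if something else on the bench is moved more than 25 mm (distance of any of glue, sanding_block, offcut, disc_stack, file, tin from where it was at the start of the episode above 0.025 m).
It also fails if it takes over 70 s, if anything falls off the work surface, if the arm or the gripper's body presses on something with over 40 N, if the wrist force passes 120 N, or if a joint passes its speed limit or range.

## Working session

There is one attempt and no reset: what is moved stays moved. The work goes in short steps, Python scripts to look and compute and a tool call to move; the robot and the scene stay as the last step left them, time stands still between calls to the robot, and variables do not carry over. Pictures are saved under pics/ and viewed, at most 12 in all, crops included, and the job is handed in when it is done.

Besides the shell and the picture viewer there is one more tool, called after "Request:" as name(argument=value, ...) on one line, values as JSON. carry_out: Moves the arm, as the interface text tells. Its arguments: {"type":"object","properties":{"targets":{"type":"array","items":{"type":"object","properties":{"hand":{"type":"number"},"x":{"type":"number"},"y":{"type":"number"},"z":{"type":"number"},"ax":{"type":"number"},"ay":{"type":"number"},"az":{"type":"number"}}}},"newtons":{"type":"number"}},"required":["targets"]}

```bash
mkdir -p pics; ls
python3 - <<'E'
from plant import *
import cv2,numpy as np
for n in("scene","side"):
    p,d=read_camera(n); cv2.imwrite(f"pics/{n}0.png",p); np.save(f"pics/{n}0.npy",d); print(n,camera_params(n))
s=read_state(); print(s['t'],s['tool_pos'],s['orientation'])
E
```

```text
pics
scene {'fx': 539.8556797534629, 'fy': 539.8556797534629, 'cx': 314.09926487790267, 'cy': 243.25640296697244, 'position': array([1.31047144, 0.57550528, 1.26637917]), 'rotation': array([0.43967114, 0.70421387, 1.91258795])}
side {'fx': 491.74243482897793, 'fy': 491.74243482897793, 'cx': 324.6746182826028, 'cy': 238.30205432645985, 'position': array([ 0.29254476, -0.9332181 ,  0.88169429]), 'rotation': array([ 0.99705594, -0.08324449, -0.18927184])}
0.1 [5.99790787e-01 4.30698738e-05 4.03781633e-01] [-2.22057752e+00 -2.22048197e+00  1.71062551e-03]
```

View pics/scene0.png

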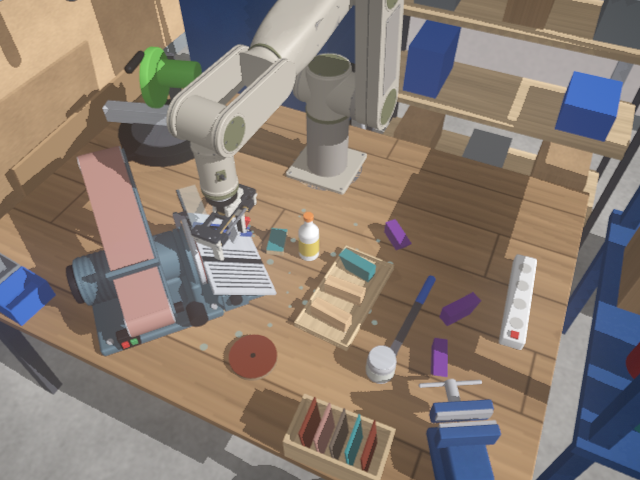

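View pics/side0.png

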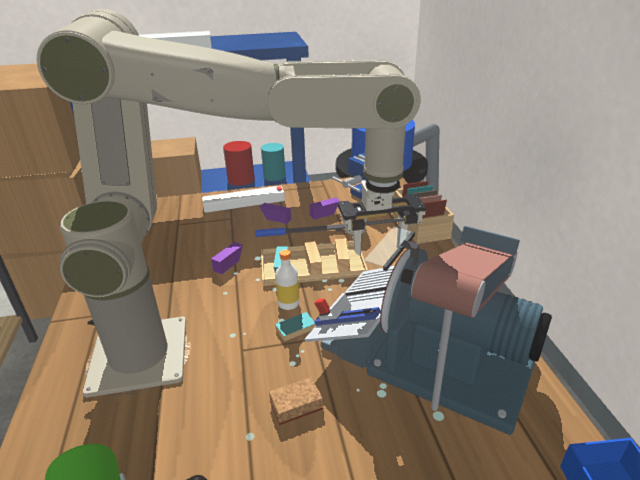

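The scene view shows the tray (corners about (345,248), (392,272), (345,343), (295,312)) with the teal foot at (357,264), and the tilted table at about (235,265) with the gripper partly above it. The side view shows the blue track at (355,320) and the red stop grip at (322,306).

```bash
cat > h.py <<'E'
import numpy as np, cv2
from scipy.spatial.transform import Rotation as R
def world(d,cp,u=None,v=None):
    if u is None: v,u=np.mgrid[:480,:640]
    u=np.asarray(u);v=np.asarray(v); z=d[v,u]
    P=np.stack([(u-cp['cx'])/cp['fx']*z,-(v-cp['cy'])/cp['fy']*z,-z],-1)
    return P@R.from_rotvec(cp['rotation']).as_matrix().T+cp['position']
def proj(X,cp):
    c=(np.asarray(X)-cp['position'])@R.from_rotvec(cp['rotation']).as_matrix()
    return np.stack([cp['cx']-cp['fx']*c[...,0]/c[...,2],cp['cy']+cp['fy']*c[...,1]/c[...,2]],-1)
E
python3 - <<'E'
from plant import *
from h import *
np.set_printoptions(precision=4,suppress=True)
for n,box in(("scene",(180,190,400,350)),("side",(250,190,460,350))):
    cp=camera_params(n); d=np.load(f"pics/{n}0.npy"); p=cv2.imread(f"pics/{n}0.png"); W=world(d,cp)
    np.save(f"pics/{n}W.npy",W)
    hsv=cv2.cvtColor(p,cv2.COLOR_BGR2HSV).astype(int); h,s,v=[hsv[...,i] for i in range(3)]
    for nm,m in(("teal",(h>82)&(h<98)&(s>90)&(v>60)),("blue",(h>105)&(h<120)&(s>130)),("red",((h<6)|(h>174))&(s>170))):
        m=m.astype(np.uint8); k,l,st,c=cv2.connectedComponentsWithStats(m)
        for i in range(1,k):
            if st[i,4]>25 and box[0]<c[i][0]<box[2] and box[1]<c[i][1]<box[3]:
                q=W[l==i]; q=q[q[:,2]>-1]; print(n,nm,c[i].round(),st[i,4],'med',np.median(q,0),'min',np.percentile(q,3,0),'max',np.percentile(q,97,0))
    x,y,w,hh=box[0],box[1],box[2]-box[0],box[3]-box[1]
    f=min(800/w,600/hh); cv2.imwrite(f"pics/{n}c.png",cv2.resize(p[y:y+hh,x:x+w],None,fx=f,fy=f,interpolation=cv2.INTER_CUBIC)); print(f)
W=np.load("pics/sceneW.npy")
for u,v in((345,248),(392,272),(345,343),(295,312),(310,330),(253,355)): print(u,v,W[v,u])
E
```

```text
scene teal [274. 246.] 75 med [0.42   0.0133 0.0167] min [ 0.4088 -0.0049  0.01  ] max [0.4324 0.0373 0.0224]
scene teal [359. 262.] 337 med [0.3892 0.2783 0.0498] min [0.37   0.2228 0.0279] max [0.4107 0.3232 0.0562]
3.6363636363636362
side teal [278. 257.] 107 med [0.3758 0.2612 0.0505] min [0.3632 0.2192 0.0464] max [0.4062 0.3197 0.0544]
side teal [306. 320.] 130 med [0.4175 0.0124 0.0175] min [ 0.4049 -0.0075  0.0147] max [0.4324 0.0393 0.021 ]
side teal [280. 328.] 43 med [ 0.3494 -0.0031  0.0178] min [ 0.3408 -0.0265  0.0145] max [0.3578 0.0174 0.0204]
side blue [270. 232.] 165 med [0.3721 0.4663 0.018 ] min [0.329  0.4587 0.0071] max [0.418  0.4786 0.0235]
side blue [352. 311.] 26 med [ 0.5103 -0.1045  0.1328] min [ 0.4943 -0.119   0.1167] max [ 0.5279 -0.086   0.1448]
side blue [351. 316.] 59 med [ 0.5027 -0.1274  0.1368] min [ 0.4787 -0.1444  0.1189] max [ 0.5243 -0.103   0.1549]
3.75
345 248 [0.3374 0.2128 0.0204]
392 272 [ 0.3475  0.3679 -0.0003]
345 343 [0.6277 0.337  0.0078]
295 312 [ 0.5915  0.1711 -0.0015]
310 330 [0.6398 0.2406 0.024 ]
253 355 [0.7618 0.1345 0.009 ]
```

View pics/scenec.png

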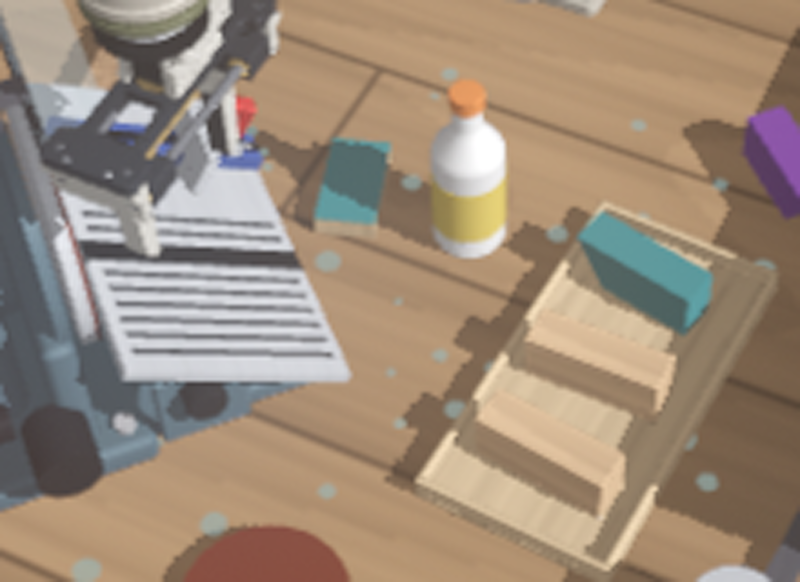

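View pics/sidec.png

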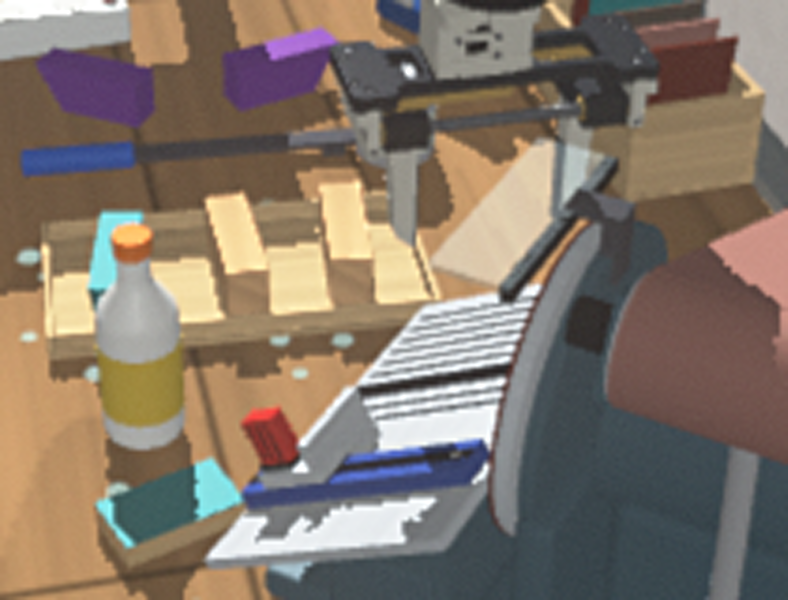

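Crops show: the foot stands at the robot-side end of the tray, its bevel overhanging at the end towards the sander (crop (585,240)). The stop with its red grip is near the lower end of the blue track.

Run:
```python
from plant import *
from h import *
np.set_printoptions(precision=4,suppress=True)
rng=np.random.default_rng(0)
D={}
for n in("scene","side"):
    p=cv2.imread(f"pics/{n}0.png");W=np.load(f"pics/{n}W.npy");D[n]=(p,W)
    # table: bright low saturation in region
    hsv=cv2.cvtColor(p,cv2.COLOR_BGR2HSV).astype(int)
    x,y,z=W[...,0],W[...,1],W[...,2]
    m=(x>.4)&(x<.75)&(y>-.3)&(y<.15)&(z>.06)&(z<.17)&(hsv[...,1]<60)&(hsv[...,2]>110)
    P=W[m]; best=0
    for _ in range(3000):
        a,b,c=P[rng.choice(len(P),3,False)]; N=np.cross(b-a,c-a); L=np.linalg.norm(N)
        if L<1e-6: continue
        N/=L; N*=np.sign(N[2])
        if abs(np.degrees(np.arccos(N[2]))-30)>4: continue
        i=abs((P-a)@N)<.003
        if i.sum()>best: best=i.sum(); I=i
    Q=P[I]; c=Q.mean(0); N=np.linalg.svd(Q-c)[2][2]; N*=np.sign(N[2])
    print(n,len(P),best,c,N,np.degrees(np.arccos(N[2])),'heading',np.degrees(np.arctan2(-N[1],-N[0])))
    # foot top
    h=hsv[...,0]; m=(h>80)&(h<100)&(hsv[...,1]>80)&(x<.45)&(x>.3)&(y>.18)&(z>.044)&(z<.062)
    q=W[m]; r=cv2.minAreaRect((q[:,:2]*1000).astype(np.float32)); print('foot top',len(q),np.median(q[:,2]),r, cv2.boxPoints(r))
    m=(abs(z-.022)<.006)&(x>.25)&(x<.75)&(y>.1)&(y<.45)&(h>8)&(h<25)
    q=W[m]; r=cv2.minAreaRect((q[:,:2]*1000).astype(np.float32)); print('tray rim',len(q),r,cv2.boxPoints(r).round())
    for zz in ((.05,.065),):
        m=(z>.046)&(z<.06)&(x>.4)&(x<.65)&(y>.17)&(y<.4)&(h>8)&(h<25); k,l,st,ce=cv2.connectedComponentsWithStats(m.astype(np.uint8))
        for i in range(1,k):
            if st[i,4]>30: print('blank',cv2.minAreaRect((W[l==i][:,:2]*1000).astype(np.float32)))
```

```text
scene 3935 2417 [0.5968 0.0028 0.114 ] [-0.3752  0.3326  0.8652] 30.093556985794752 heading -41.55074957585646
foot top 329 0.05013326189632217 ((389.0104064941406, 270.33935546875), (107.75968170166016, 36.251060485839844), 77.93684387207031) [[360.0248 221.4373]
 [395.4753 213.8612]
 [417.996  319.2414]
 [382.5455 326.8175]]
tray rim 897 ((521.5380859375, 259.6944580078125), (408.3595886230469, 319.31488037109375), 9.080740928649902) [[295. 385.]
 [345.  70.]
 [748. 134.]
 [698. 450.]]
blank ((485.7521057128906, 273.43145751953125), (110.20527648925781, 37.60502243041992), 89.30677032470703)
blank ((575.0296020507812, 271.77557373046875), (110.60846710205078, 36.922847747802734), 81.63140106201172)
side 2780 2153 [ 0.5327 -0.0668  0.1134] [-0.3738  0.3324  0.8659] 30.01359213994432 heading -41.65165696200852
foot top 224 0.05222473959500129 ((407.1517333984375, 681.7451782226562), (935.3271484375, 49.7202262878418), 87.3316421508789) [[ 360.5466  215.746 ]
 [ 410.2129  213.4313]
 [ 453.7569 1147.7444]
 [ 404.0905 1150.0591]]
tray rim 485 ((478.0362854003906, 229.47113037109375), (263.757080078125, 310.1558837890625), 88.10208892822266) [[319. 103.]
 [629.  93.]
 [637. 356.]
 [327. 366.]]
blank ((570.3003540039062, 267.3905029296875), (113.78852081298828, 34.106788635253906), 82.04515838623047)
blank ((481.2164001464844, 270.41607666015625), (113.95992279052734, 34.43180465698242), 89.83663940429688)
```

Run:
```python
from plant import *
from h import *
np.set_printoptions(precision=4,suppress=True)
a=np.radians(-41.6); X=np.array([np.cos(a)*.75**.5,np.sin(a)*.75**.5,.5]);Y=np.array([-np.sin(a),np.cos(a),0]);N=np.cross(X,Y)
M=np.stack([X,Y,N],1)
c=(np.array([.5968,.0028,.114])+np.array([.5327,-.0668,.1134]))/2
for n,c in(("scene",np.array([.5968,.0028,.114])),("side",np.array([.5327,-.0668,.1134]))):
    O=c+X*(.165-c[2])/.5; 
    p=cv2.imread(f"pics/{n}0.png");W=np.load(f"pics/{n}W.npy"); T=(W-O)@M
    print(n,'O',O, 'along Y',O@Y,'sanderx',O@np.array([np.cos(a),np.sin(a),0]))
    hsv=cv2.cvtColor(p,cv2.COLOR_BGR2HSV).astype(int);h,s=hsv[...,0],hsv[...,1]
    inb=(abs(T[...,0]+70)<1e9)&(T[...,0]>-.25)&(T[...,0]<.02)&(abs(T[...,1])<.3)
    def rep(nm,m):
        q=T[m]
        if len(q)>5: print(nm,len(q),np.percentile(q,[2,10,50,90,98],axis=0).T)
    rep('blue top',inb&(h>105)&(h<125)&(s>110)&(abs(T[...,2]-.012)<.004))
    rep('red',inb&((h<8)|(h>172))&(s>140)&(T[...,2]>.02)&(T[...,0]<-.08))
    rep('table',inb&(abs(T[...,2])<.004)&(s<70))
    rep('above (stop)',inb&(T[...,2]>.018)&(T[...,2]<.06)&(T[...,0]<-.05)&(s<60)&(W[...,2]<.2))
    S=(W-O)@np.array([np.cos(a),np.sin(a),0]); 
    rep('disc',(abs(S)<.015)&(W[...,2]>.18)&(W[...,2]<.25)&(abs(T[...,1])<.2)); m=(abs(S)<.015)&(W[...,2]>.18)&(W[...,2]<.25)&(abs(T[...,1])<.2); print('S',np.percentile(S[m],[5,50,95]) if m.any() else 0)
```

```text
scene O [ 0.6629 -0.0558  0.165 ] along Y 0.3983249983642537 sanderx 0.5327614982001103
blue top 14 [[-0.1846 -0.1795 -0.0844 -0.074  -0.0723]
 [-0.1582 -0.1574 -0.1533 -0.1332 -0.13  ]
 [ 0.0094  0.0099  0.0114  0.0145  0.0151]]
red 24 [[-0.1668 -0.1647 -0.159  -0.1558 -0.1541]
 [-0.1477 -0.1464 -0.1385 -0.1345 -0.1321]
 [ 0.0447  0.0477  0.0557  0.0596  0.0601]]
table 2900 [[-0.1891 -0.1757 -0.1062 -0.0228 -0.0097]
 [-0.1309 -0.0849  0.0042  0.0751  0.0879]
 [-0.0035 -0.0024 -0.      0.0024  0.0035]]
above (stop) 106 [[-0.169  -0.1282 -0.1218 -0.1193 -0.1178]
 [-0.1558 -0.1483 -0.117  -0.0943 -0.0908]
 [ 0.0189  0.0205  0.0316  0.0411  0.0434]]
disc 216 [[ 0.0123  0.018   0.0327  0.0455  0.0494]
 [-0.1285 -0.0736  0.0186  0.0351  0.0386]
 [ 0.0099  0.017   0.0433  0.0661  0.0701]]
S [-0.0013  0.0071  0.0109]
side O [ 0.5995 -0.1261  0.165 ] along Y 0.30372058103454713 sanderx 0.5320761354842917
blue top 184 [[-0.1837 -0.1156 -0.0721 -0.0224 -0.0161]
 [-0.0695 -0.068  -0.0616 -0.042  -0.039 ]
 [ 0.0089  0.0102  0.0119  0.013   0.0139]]
red 150 [[-0.1676 -0.1632 -0.1494 -0.1438 -0.1413]
 [-0.0623 -0.0616 -0.0589 -0.0496 -0.0463]
 [ 0.0278  0.0315  0.0457  0.0582  0.0591]]
table 2324 [[-0.1876 -0.1697 -0.1035 -0.0349 -0.0095]
 [-0.1201 -0.1118  0.004   0.1353  0.1694]
 [-0.0026 -0.0014  0.      0.0013  0.0021]]
above (stop) 287 [[-0.1655 -0.1512 -0.1214 -0.1189 -0.1174]
 [-0.0694 -0.0669 -0.0484 -0.0119 -0.0034]
 [ 0.0182  0.0199  0.0278  0.0401  0.0413]]
disc 316 [[ 0.0119  0.0176  0.0335  0.0463  0.0501]
 [-0.0699 -0.0677 -0.0545 -0.0347 -0.0204]
 [ 0.0115  0.0184  0.0453  0.0664  0.0705]]
S [-0.0016  0.0072  0.011 ]
```

```bash
cat > w.py <<'E'
import sys
from plant import *
from h import *
n=sys.argv[1]; s=read_state(); cp=camera_params("wrist"); p,d=read_camera("wrist"); cv2.imwrite(f"pics/{n}.png",p); np.savez(f"pics/{n}.npz",d=d,W=world(d,cp)); print(s['t'],s['tool_pos'],s['orientation'],cp)
E
python3 w.py w1
```

```text
0.1 [5.99790787e-01 4.30698738e-05 4.03781633e-01] [-2.22057752e+00 -2.22048197e+00  1.71062551e-03] {'fx': 340.61069237019115, 'fy': 340.61069237019115, 'cx': 319.6604457973393, 'cy': 242.92027785476108, 'position': array([0.60066251, 0.07546576, 0.38375807]), 'rotation': array([-0.27324038,  0.00233798, -0.0003064 ])}
```

View pics/w1.png

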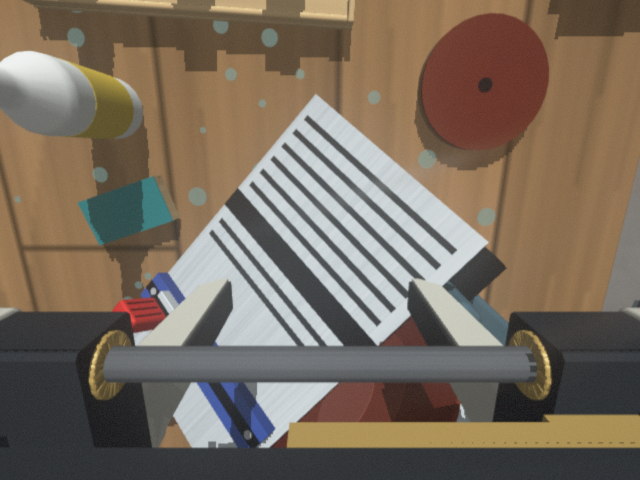

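The wrist view shows the table with its slots, the blue track at (215,370), the red grip at (137,313), and fingers covering part of it. The stop's plate is hidden behind the left finger.

```bash
cat > tab.py <<'E'
import sys
from h import *
np.set_printoptions(precision=4,suppress=True)
a=np.radians(-41.6); X=np.array([np.cos(a)*.75**.5,np.sin(a)*.75**.5,.5]);Y=np.array([-np.sin(a),np.cos(a),0]);N=np.cross(X,Y)
M=np.stack([X,Y,N],1)
O=np.array([.532*np.cos(a),.532*np.sin(a),.165])+.2829*Y
if __name__=="__main__":
    n=sys.argv[1]; p=cv2.imread(f"pics/{n}.png"); W=np.load(f"pics/{n}.npz")['W']; T=(W-O)@M
    print('O',O)
    hsv=cv2.cvtColor(p,cv2.COLOR_BGR2HSV).astype(int);h,s,v=hsv[...,0],hsv[...,1],hsv[...,2]
    inb=(T[...,0]>-.25)&(T[...,0]<.02)&(abs(T[...,1])<.25)
    def rep(nm,m):
        q=T[m]
        if len(q)>5: print(nm,len(q),'\n',np.percentile(q,[1,5,50,95,99],axis=0).T)
    rep('blue top',inb&(h>105)&(h<125)&(s>110)&(abs(T[...,2]-.012)<.006))
    rep('red',inb&((h<8)|(h>172))&(s>140)&(T[...,2]>.02)&(T[...,0]<-.05))
    rep('redtop',inb&((h<8)|(h>172))&(s>140)&(T[...,2]>.054)&(T[...,0]<-.05))
    rep('table',inb&(abs(T[...,2])<.005)&(s<70))
    rep('plate',inb&(T[...,2]>.025)&(T[...,2]<.05)&(T[...,0]<-.04)&(T[...,1]<.03)&(T[...,1]>-.06)&(s<60))
E
python3 tab.py w1
```

```text
O [ 0.5857 -0.1417  0.165 ]
blue top 1659 
 [[-0.19   -0.1868 -0.0513 -0.0195 -0.0167]
 [-0.0451 -0.0441 -0.0241 -0.0154 -0.0149]
 [ 0.0066  0.0084  0.0132  0.0142  0.0147]]
red 803 
 [[-0.1682 -0.1668 -0.1549 -0.1443 -0.0535]
 [-0.0318 -0.0271 -0.0225 -0.0214  0.1104]
 [ 0.0287  0.0307  0.05    0.0601  0.1951]]
redtop 294 
 [[-0.1686 -0.1674 -0.1579 -0.0546 -0.0527]
 [-0.033  -0.0303 -0.0231  0.1092  0.1105]
 [ 0.0541  0.0545  0.0583  0.1935  0.196 ]]
table 49650 
 [[-0.1895 -0.1803 -0.0881 -0.0172 -0.0105]
 [-0.0862 -0.026   0.1123  0.1942  0.2006]
 [-0.0006 -0.0001  0.001   0.0022  0.0026]]
plate 83 
 [[-0.1707 -0.1704 -0.1583 -0.1458 -0.1444]
 [-0.0371 -0.0237 -0.0213 -0.0202 -0.0182]
 [ 0.025   0.0251  0.0269  0.0289  0.0451]]
```

Request:
carry_out(targets=[{"hand": 65, "x": 0.06, "y": -0.045, "z": 0, "az": 0.04}, {"hand": 65, "x": 0.12, "y": -0.09, "z": 0, "az": 0.1}, {"hand": 65, "x": 0.17, "y": -0.128, "z": 0, "az": 0.15}, {"hand": 65, "x": 0.22, "y": -0.165, "z": 0, "az": 0.21}, {"hand": 65, "x": 0.278, "y": -0.209, "z": 0, "az": 0.21}, {"hand": 65, "x": 0.278, "y": -0.209, "z": 0.03, "az": 0.21}, {"hand": 65, "x": 0.278, "y": -0.209, "z": 0.06, "az": 0.21}, {"hand": 65, "x": 0.278, "y": -0.209, "z": 0.06, "az": 0.21}])

```text
schema error: expected keys hand, x, y, z, ax, ay, az
```

```bash
python3 w.py w2
python3 - <<'E'
from h import *
p=cv2.imread("pics/w2.png"); W=np.load("pics/w2.npz")['W']; hsv=cv2.cvtColor(p,cv2.COLOR_BGR2HSV).astype(int);h=hsv[...,0];x,y,z=np.moveaxis(W,-1,0)
m=(h>80)&(h<100)&(hsv[...,1]>80)&(x<.5)&(x>.3)&(y>.18)&(y<.4)&(z>.046)&(z<.06)
q=W[m]; r=cv2.minAreaRect((q[:,:2]*1000).astype(np.float32)); print('foot top',len(q),np.median(q[:,2]),r, cv2.boxPoints(r))
E
```

```text
0.15 [5.99817030e-01 4.03978049e-05 4.03904783e-01] [-2.22064656e+00 -2.22062187e+00  1.49630999e-03] {'fx': 340.61069237019115, 'fy': 340.61069237019115, 'cx': 319.6604457973393, 'cy': 242.92027785476108, 'position': array([0.60069911, 0.07546278, 0.38388757]), 'rotation': array([-0.27325944,  0.0021094 , -0.00033792])}
foot top 0 nan ((0.0, 0.0), (0.0, 0.0), 0.0) [[0. 0.]
 [0. 0.]
 [0. 0.]
 [0. 0.]]
  return _methods._mean(a, axis=axis, dtype=dtype,
  ret = ret.dtype.type(ret / rcount)
```

View pics/w2.png

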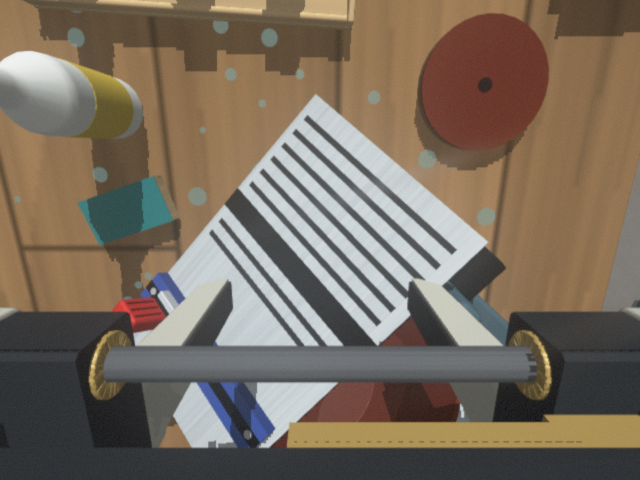

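The move was refused because every key is required, so the view is unchanged. I'll repeat it with all the keys.

Request:
carry_out(targets=[{"hand": 65, "x": 0.06, "y": -0.045, "z": 0, "ax": 0, "ay": 0, "az": 0.04}, {"hand": 65, "x": 0.12, "y": -0.09, "z": 0, "ax": 0, "ay": 0, "az": 0.1}, {"hand": 65, "x": 0.17, "y": -0.128, "z": 0, "ax": 0, "ay": 0, "az": 0.15}, {"hand": 65, "x": 0.22, "y": -0.165, "z": 0, "ax": 0, "ay": 0, "az": 0.21}, {"hand": 65, "x": 0.278, "y": -0.209, "z": 0, "ax": 0, "ay": 0, "az": 0.21}, {"hand": 65, "x": 0.278, "y": -0.209, "z": 0.03, "ax": 0, "ay": 0, "az": 0.21}, {"hand": 65, "x": 0.278, "y": -0.209, "z": 0.06, "ax": 0, "ay": 0, "az": 0.21}, {"hand": 65, "x": 0.278, "y": -0.209, "z": 0.06, "ax": 0, "ay": 0, "az": 0.21}])

```text
t: 1.2
tool_pos: [0.3897, 0.2778, 0.3422]
orientation: [-2.44, -1.977, 0.008]
force: [0.4, 0.2, 0.7]
opening: 0.0604
gripper_force: 0.0
```

```bash
cat > foot.py <<'E'
from h import *
import sys
n=sys.argv[1]
p=cv2.imread(f"pics/{n}.png"); W=np.load(f"pics/{n}.npz")['W']; hsv=cv2.cvtColor(p,cv2.COLOR_BGR2HSV).astype(int);h=hsv[...,0];x,y,z=np.moveaxis(W,-1,0)
m=(h>80)&(h<100)&(hsv[...,1]>80)&(x<.5)&(x>.3)&(y>.18)&(y<.4)&(z>.046)&(z<.06)
q=W[m]; r=cv2.minAreaRect((q[:,:2]*1000).astype(np.float32)); print('foot top',len(q),np.median(q[:,2]),r, cv2.boxPoints(r))
E
python3 w.py w3; python3 foot.py w3
```

```text
1.2 [0.38970479 0.27784831 0.34219885] [-2.440261   -1.97730382  0.00813386] {'fx': 340.61069237019115, 'fy': 340.61069237019115, 'cx': 319.6604457973393, 'cy': 242.92027785476108, 'position': array([0.40604433, 0.3515911 , 0.32189835]), 'rotation': array([-0.27553903,  0.03337985, -0.2075057 ])}
foot top 4914 0.05191646167192149 ((385.7506408691406, 269.3776550292969), (107.15064239501953, 33.12693405151367), 78.03215789794922) [[358.43765 220.40147]
 [390.84457 213.53221]
 [413.06363 318.35382]
 [380.6567  325.22308]]
```

View pics/w3.png

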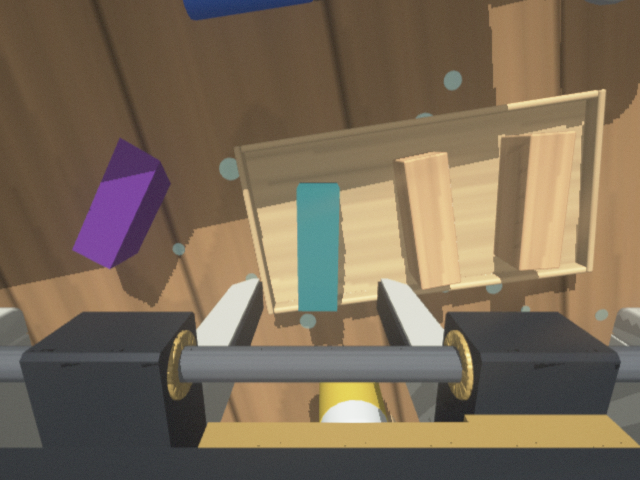

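The wrist view shows the foot at (318,247) between the finger lines, with the tray and blanks to its right and the bottle at (350,400). I'll check clearance to the bottle before descending.

Run:
```python
from plant import *
from h import *
W=np.load("pics/sceneW.npy"); p=cv2.imread("pics/scene0.png")
hsv=cv2.cvtColor(p,cv2.COLOR_BGR2HSV).astype(int)
sl=(slice(215,262),slice(297,322)); q=W[sl].reshape(-1,3); q=q[(q[:,2]>.03)]
print(np.percentile(q,[2,50,98],axis=0))
q=q[q[:,2]>.14]; print('cap',np.median(q,0))
W=np.load("pics/sideW.npy"); q=W[252:308,277:298].reshape(-1,3); q=q[(q[:,2]>.02)&(q[:,1]<.2)]; print(np.percentile(q,[2,50,98],axis=0)); print('cap',np.median(q[q[:,2]>.14],0)); s=read_state(); print(s['tool_pos'],s['t'])
```

```text
[[0.37612352 0.09529149 0.03279283]
 [0.4036934  0.12567231 0.10090256]
 [0.4194455  0.14657553 0.17056971]]
cap [0.39566443 0.12145006 0.16374598]
[[0.35661153 0.08179366 0.02221223]
 [0.38195281 0.09254466 0.09258431]
 [0.40936586 0.11301284 0.16911967]]
cap [0.38277428 0.10404553 0.16095754]
[0.39058376 0.27784222 0.34411656] 1.25
```

Request:
carry_out(newtons=20, targets=[{"hand": 65, "x": 0, "y": -0.003, "z": 0.05, "ax": 0, "ay": 0, "az": 0}, {"hand": 65, "x": 0, "y": -0.003, "z": 0.1, "ax": 0, "ay": 0, "az": 0}, {"hand": 65, "x": 0, "y": -0.003, "z": 0.13, "ax": 0, "ay": 0, "az": 0}, {"hand": 65, "x": 0, "y": -0.003, "z": 0.139, "ax": 0, "ay": 0, "az": 0}, {"hand": 20, "x": 0, "y": -0.003, "z": 0.139, "ax": 0, "ay": 0, "az": 0}, {"hand": 20, "x": 0, "y": -0.003, "z": 0.139, "ax": 0, "ay": 0, "az": 0}, {"hand": 20, "x": 0, "y": -0.003, "z": 0.139, "ax": 0, "ay": 0, "az": 0}, {"hand": 20, "x": 0, "y": -0.003, "z": 0.139, "ax": 0, "ay": 0, "az": 0}])

```text
t: 2.25
tool_pos: [0.3887, 0.2791, 0.2072]
orientation: [2.442, 1.976, 0.004]
force: [-1.8, -1.0, 6.8]
opening: 0.0341
gripper_force: 20.0
```

```bash
cat > go.py <<'E'
from tab import *
O2=O+.003*Y
def rel(p0,R0,p1,R1):
    return np.round(R0.T@(np.array(p1)-p0),4), np.round(R.from_matrix(R0.T@R1).as_rotvec(),3)
RT=np.stack([-X,Y,-N],1)   # tool on table
def tcp(x,y,z): return O2+X*x+Y*y+N*(z+.167)
E
python3 - <<'E'
from go import *
from plant import *
cp=camera_params("side"); Rc=R.from_rotvec(cp['rotation']).as_matrix()
H=np.array([np.cos(a),np.sin(a),0])
for u,v in((435,265),(545,140),(610,160),(510,295)):
    u,v=250+u/3.75,190+v/3.75
    r=Rc@np.array([(u-cp['cx'])/cp['fx'],-(v-cp['cy'])/cp['fy'],-1]); P=cp['position']+r*(.3-cp['position'][2])/r[2]
    print(P,'sander x,y',(P-O2)@H,(P-O2)@Y)
s=read_state(); R0=R.from_rotvec(s['orientation']).as_matrix(); p=np.array(s['tool_pos'])
for nm,g in(('hi',(-.075,.005,.034+.09)),('place',(-.057,.005,.0355))):
    print(nm,tcp(*g),rel(p,R0,tcp(*g),RT))
E
```

```text
[ 0.5259 -0.1464  0.3   ] sander x,y -0.04155787015731733 -0.04626340721752445
[ 0.6246 -0.0358  0.3   ] sander x,y -0.04116587466169438 0.10197872751613743
[ 0.6547 -0.0659  0.3   ] sander x,y 0.0013378115633461381 0.09951584104692006
[ 0.5573 -0.1816  0.3   ] sander x,y 0.0052981742028443595 -0.05170683237315294
hi [0.4336 0.0041 0.3795] (array([-0.2594,  0.1015, -0.1725]), array([-0.273, -0.474, -1.03 ]))
place [ 0.4783 -0.0357  0.3119] (array([-0.289 ,  0.1534, -0.1048]), array([-0.273, -0.474, -1.03 ]))
```

Request:
carry_out(targets=[{"hand": 20, "x": 0, "y": 0, "z": -0.05, "ax": 0, "ay": 0, "az": 0}, {"hand": 20, "x": 0, "y": 0, "z": -0.11, "ax": 0, "ay": 0, "az": 0}, {"hand": 20, "x": 0, "y": 0, "z": -0.17, "ax": 0, "ay": 0, "az": 0}, {"hand": 20, "x": -0.02, "y": 0.01, "z": -0.2, "ax": -0.039, "ay": -0.068, "az": -0.147}, {"hand": 20, "x": -0.06, "y": 0.025, "z": -0.2, "ax": -0.078, "ay": -0.135, "az": -0.294}, {"hand": 20, "x": -0.1, "y": 0.04, "z": -0.2, "ax": -0.117, "ay": -0.203, "az": -0.441}, {"hand": 20, "x": -0.14, "y": 0.055, "z": -0.2, "ax": -0.156, "ay": -0.271, "az": -0.589}, {"hand": 20, "x": -0.18, "y": 0.07, "z": -0.2, "ax": -0.195, "ay": -0.339, "az": -0.736}])

```text
t: 3.25
tool_pos: [0.4189, 0.0868, 0.406]
orientation: [1.367, 2.416, -0.195]
force: [0.5, 0.4, -1.2]
opening: 0.0342
gripper_force: 20.0
```

Run:
```python
from go import *
from plant import *
s=read_state(); R0=R.from_rotvec(s['orientation']).as_matrix(); p=np.array(s['tool_pos']); print(s['t'],p,s['q'],s['opening'],s['gripper_force'])
for nm,g in(('hi',(-.09,.005,.034+.09)),('place',(-.057,.005,.0355))): print(nm,tcp(*g),rel(p,R0,tcp(*g),RT))
```

```text
3.25 [0.4189 0.0868 0.406 ] [ 0.2358 -0.4369  2.0214 -0.3504  1.3937 -0.271 ] 0.034222776814571414 19.997142255306244
hi [0.4239 0.0127 0.372 ] (array([-0.0491, -0.0364,  0.0542]), array([-0.08 , -0.133, -0.288]))
place [ 0.4783 -0.0357  0.3119] (array([-0.0911, -0.0187,  0.1369]), array([-0.08 , -0.133, -0.288]))
```

Request:
carry_out(targets=[{"hand": 20, "x": -0.025, "y": -0.018, "z": 0.02, "ax": -0.04, "ay": -0.066, "az": -0.144}, {"hand": 20, "x": -0.049, "y": -0.036, "z": 0.04, "ax": -0.08, "ay": -0.133, "az": -0.288}, {"hand": 20, "x": -0.049, "y": -0.036, "z": 0.054, "ax": -0.08, "ay": -0.133, "az": -0.288}, {"hand": 20, "x": -0.049, "y": -0.036, "z": 0.054, "ax": -0.08, "ay": -0.133, "az": -0.288}, {"hand": 20, "x": -0.049, "y": -0.036, "z": 0.054, "ax": -0.08, "ay": -0.133, "az": -0.288}])

```text
t: 3.88
tool_pos: [0.424, 0.015, 0.3721]
orientation: [0.946, 2.469, -0.248]
force: [0.8, 0.2, -0.5]
opening: 0.0341
gripper_force: 20.0
```

```bash
python3 w.py w4
python3 - <<'E'
from go import *
from plant import *
s=read_state(); R0=R.from_rotvec(s['orientation']).as_matrix(); p=np.array(s['tool_pos']); print(s['t'],p,s['q'],s['opening'],s['gripper_force'])
for nm,g in(('hi',(-.09,.005,.034+.09)),('place',(-.057,.005,.0355))): print(nm,tcp(*g),rel(p,R0,tcp(*g),RT))
E
python3 tab.py w4
```

```text
3.875 [0.4240183  0.01499765 0.37210607] [ 0.94648327  2.46875378 -0.24819149] {'fx': 340.61069237019115, 'fy': 340.61069237019115, 'cx': 319.6604457973393, 'cy': 242.92027785476108, 'position': array([0.38409052, 0.05241607, 0.31750689]), 'rotation': array([-0.74405779, -0.33410805,  0.79236237])}
3.925 [0.4241 0.0151 0.3723] [ 0.0761 -0.5428  2.1757 -0.4004  1.1603 -0.6667] 0.03388414001114694 19.998224079608917
hi [0.4239 0.0127 0.372 ] (array([-0.0011, -0.0019,  0.001 ]), array([ 0.   , -0.003, -0.006]))
place [ 0.4783 -0.0357  0.3119] (array([-0.0343, -0.0018,  0.0894]), array([ 0.   , -0.003, -0.006]))
O [ 0.5857 -0.1417  0.165 ]
blue top 1327 
 [[-0.1914 -0.19   -0.1743 -0.0648 -0.0594]
 [-0.0447 -0.044  -0.0251 -0.0172 -0.0159]
 [ 0.0115  0.0119  0.013   0.0142  0.0147]]
red 1034 
 [[-0.1689 -0.1678 -0.1578 -0.1464 -0.1452]
 [-0.0364 -0.0357 -0.0287 -0.0227 -0.0225]
 [ 0.0384  0.0524  0.0593  0.0607  0.0613]]
redtop 973 
 [[-0.1689 -0.1678 -0.1573 -0.1464 -0.1452]
 [-0.0364 -0.0358 -0.0292 -0.0229 -0.0225]
 [ 0.0555  0.0574  0.0593  0.0607  0.0613]]
table 57042 
 [[-0.1906 -0.186  -0.1298 -0.0409 -0.0298]
 [-0.0956 -0.0863  0.0871  0.1914  0.1999]
 [-0.001  -0.0005  0.0008  0.0021  0.0026]]
plate 1141 
 [[-0.1707 -0.1565 -0.1266 -0.1209 -0.1202]
 [-0.0447 -0.0427 -0.0219  0.0145  0.0189]
 [ 0.0253  0.0272  0.0409  0.0424  0.0428]]
```

View pics/w4.png

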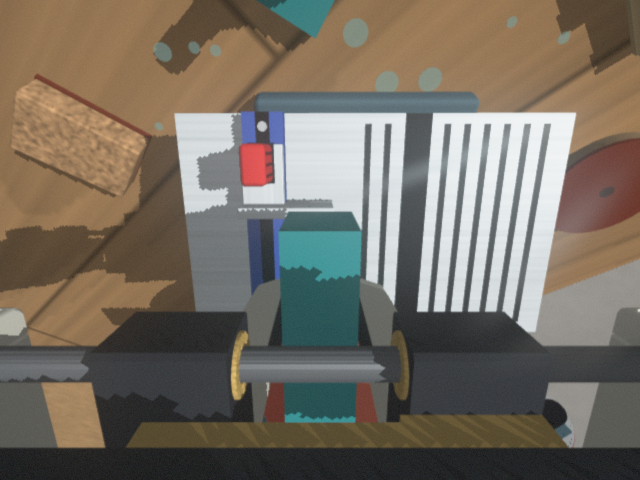

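The wrist view shows the foot at (320,290) aligned with the table slots and just right of the blue track. The stop plate is at (285,207) and the red grip at (257,163), all matching the model. Now I'll lower it.

Request:
carry_out(targets=[{"hand": 20, "x": -0.012, "y": -0.001, "z": 0.03, "ax": 0, "ay": -0.003, "az": -0.006}, {"hand": 20, "x": -0.024, "y": -0.002, "z": 0.055, "ax": 0, "ay": -0.003, "az": -0.006}, {"hand": 20, "x": -0.034, "y": -0.002, "z": 0.078, "ax": 0, "ay": -0.003, "az": -0.006}, {"hand": 20, "x": -0.034, "y": -0.002, "z": 0.08, "ax": 0, "ay": -0.003, "az": -0.006}, {"hand": 20, "x": -0.034, "y": -0.002, "z": 0.08, "ax": 0, "ay": -0.003, "az": -0.006}])

```text
t: 4.55
tool_pos: [0.4742, -0.0328, 0.3196]
orientation: [0.937, 2.469, -0.252]
force: [-0.1, -0.5, -0.7]
opening: 0.034
gripper_force: 20.0
```

```bash
cat > st.py <<'E'
from go import *
from plant import *
import sys
s=read_state(); R0=R.from_rotvec(s['orientation']).as_matrix(); p=np.array(s['tool_pos']); g=(p-O2)@M-[0,0,.167]
print(s['t'],'grasp in table',g,'F table',np.array(s['force'])@M,'open',s['opening'],s['gripper_force'])
if len(sys.argv)>3:
    t=[float(v) for v in sys.argv[1:4]]; print(rel(p,R0,tcp(*t),RT))
E
python3 st.py -.057 .005 .0355
```

```text
4.55 grasp in table [-0.0575  0.0044  0.0447] F table [-0.0905 -0.4506 -0.7967] open 0.033960373270409634 19.99832421541214
(array([-0.0005,  0.0006,  0.0092]), array([-0.001, -0.   ,  0.001]))
```

Request:
carry_out(targets=[{"hand": 20, "x": 0, "y": 0, "z": 0.006, "ax": 0, "ay": 0, "az": 0}, {"hand": 20, "x": 0, "y": 0, "z": 0.008, "ax": 0, "ay": 0, "az": 0}, {"hand": 20, "x": 0, "y": 0, "z": 0.009, "ax": 0, "ay": 0, "az": 0}, {"hand": 20, "x": 0, "y": 0, "z": 0.009, "ax": 0, "ay": 0, "az": 0}])

```text
t: 5.05
tool_pos: [0.4775, -0.0362, 0.3116]
orientation: [0.937, 2.469, -0.252]
force: [-3.0, 1.9, 0.9]
opening: 0.0341
gripper_force: 20.0
```

```bash
python3 st.py
```

```text
5.05 grasp in table [-0.0574  0.004   0.0354] F table [-2.5956 -0.57    2.5082] open 0.0341261920733901 19.99918967485428
```

Request:
carry_out(targets=[{"hand": 45, "x": 0, "y": 0, "z": 0.009, "ax": 0, "ay": 0, "az": 0}, {"hand": 60, "x": 0, "y": 0, "z": 0.0, "ax": 0, "ay": 0, "az": 0}, {"hand": 60, "x": 0, "y": 0, "z": 0.0, "ax": 0, "ay": 0, "az": 0}, {"hand": 60, "x": 0, "y": 0, "z": -0.03, "ax": 0, "ay": 0, "az": 0}, {"hand": 60, "x": 0.03, "y": 0, "z": -0.07, "ax": 0, "ay": 0, "az": 0}, {"hand": 60, "x": 0.06, "y": -0.02, "z": -0.07, "ax": 0, "ay": 0, "az": 0}, {"hand": 60, "x": 0.1, "y": -0.038, "z": -0.07, "ax": 0, "ay": 0, "az": 0}, {"hand": 60, "x": 0.1, "y": -0.038, "z": -0.07, "ax": 0, "ay": 0, "az": 0}])

```text
t: 6.05
tool_pos: [0.3591, 0.0161, 0.3186]
orientation: [0.937, 2.473, -0.255]
force: [0.2, -1.2, -0.1]
opening: 0.0557
gripper_force: 0.0
```

```bash
python3 w.py w5; python3 st.py -.157 -.0330 .046; python3 tab.py w5
python3 - <<'E'
from go import *
p=cv2.imread("pics/w5.png"); W=np.load("pics/w5.npz")['W']; hsv=cv2.cvtColor(p,cv2.COLOR_BGR2HSV).astype(int);h=hsv[...,0]
T=(W-O2)@M
m=(h>80)&(h<100)&(hsv[...,1]>80)&(T[...,2]>.04)&(T[...,2]<.055)&(abs(T[...,1])<.06)&(T[...,0]>-.15)&(T[...,0]<.05)
q=T[m]; print(len(q),np.percentile(q,[1,5,50,95,99],axis=0).T); print(cv2.minAreaRect((q[:,:2]*1000).astype(np.float32)))
E
```

```text
6.05 [0.35906427 0.01605094 0.3186407 ] [ 0.93666926  2.47298035 -0.25488604] {'fx': 340.61069237019115, 'fy': 340.61069237019115, 'cx': 319.6604457973393, 'cy': 242.92027785476108, 'position': array([0.31867059, 0.05289225, 0.26398467]), 'rotation': array([-0.74689698, -0.33087894,  0.80089178])}
6.1 grasp in table [-0.1585 -0.0346  0.1043] F table [ 0.5859 -0.149  -0.5237] open 0.056145325098115345 0.0
(array([-0.0015,  0.0017,  0.0583]), array([-0.001, -0.   ,  0.002]))
O [ 0.5857 -0.1417  0.165 ]
blue top 1967 
 [[-0.1914 -0.1893 -0.0967 -0.0208 -0.0169]
 [-0.0459 -0.0446 -0.0368 -0.0177 -0.0166]
 [ 0.0116  0.012   0.013   0.014   0.0144]]
red 158 
 [[-0.1694 -0.1692 -0.1671 -0.1643 -0.1456]
 [-0.0354 -0.0345 -0.0298 -0.0244 -0.0238]
 [ 0.0575  0.0577  0.0591  0.0602  0.0607]]
redtop 158 
 [[-0.1694 -0.1692 -0.1671 -0.1643 -0.1456]
 [-0.0354 -0.0345 -0.0298 -0.0244 -0.0238]
 [ 0.0575  0.0577  0.0591  0.0602  0.0607]]
table 37985 
 [[-0.1919 -0.1891 -0.1513 -0.0363 -0.014 ]
 [-0.0952 -0.0838  0.0666  0.191   0.1998]
 [-0.0015 -0.0005  0.0008  0.002   0.0025]]
plate 1647 
 [[-0.1709 -0.1686 -0.1275 -0.121  -0.1199]
 [-0.0451 -0.0429 -0.0218  0.0024  0.0046]
 [ 0.0251  0.0263  0.04    0.0422  0.0427]]
1931 [[-0.0784 -0.0772 -0.0622 -0.0466 -0.0451]
 [-0.0119 -0.0109  0.0046  0.0201  0.0216]
 [ 0.0426  0.0458  0.0468  0.0478  0.0481]]
((-59.81687927246094, 5.086553573608398), (39.08414077758789, 34.20242691040039), 0.18974189460277557)
```

View pics/w5.png

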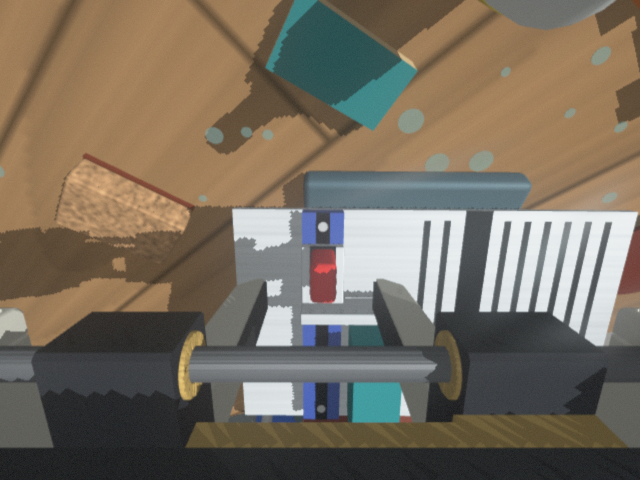

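The foot lies still on the table at (370,380), parallel to the slots. The red grip at (323,275) is centred between the fingers, so I'll go down and hold it.

Request:
carry_out(newtons=15, targets=[{"hand": 60, "x": -0.001, "y": 0.002, "z": 0.03, "ax": 0, "ay": 0, "az": 0}, {"hand": 60, "x": -0.001, "y": 0.002, "z": 0.05, "ax": 0, "ay": 0, "az": 0}, {"hand": 60, "x": -0.001, "y": 0.002, "z": 0.057, "ax": 0, "ay": 0, "az": 0}, {"hand": 60, "x": -0.001, "y": 0.002, "z": 0.057, "ax": 0, "ay": 0, "az": 0}, {"hand": 5, "x": -0.001, "y": 0.002, "z": 0.057, "ax": 0, "ay": 0, "az": 0}, {"hand": 5, "x": -0.001, "y": 0.002, "z": 0.057, "ax": 0, "ay": 0, "az": 0}, {"hand": 5, "x": -0.001, "y": 0.002, "z": 0.057, "ax": 0, "ay": 0, "az": 0}, {"hand": 5, "x": -0.001, "y": 0.002, "z": 0.057, "ax": 0, "ay": 0, "az": 0}])

```text
t: 7.1
tool_pos: [0.3846, -0.002, 0.2735]
orientation: [0.937, 2.469, -0.252]
force: [-1.4, -0.3, 0.5]
opening: 0.0206
gripper_force: 2.4
```

```bash
python3 st.py
```

```text
7.1 grasp in table [-0.1563 -0.0321  0.0485] F table [-0.4935 -1.1897  0.8558] open 0.02063697779092376 2.374953031539917
```

Request:
carry_out(targets=[{"hand": 5, "x": 0, "y": 0, "z": 0, "ax": 0, "ay": 0, "az": 0}, {"hand": 5, "x": 0, "y": 0, "z": 0, "ax": 0, "ay": 0, "az": 0}, {"hand": 5, "x": -0.006, "y": 0, "z": 0, "ax": 0, "ay": 0, "az": 0}, {"hand": 5, "x": -0.012, "y": 0, "z": 0, "ax": 0, "ay": 0, "az": 0}, {"hand": 5, "x": -0.018, "y": 0, "z": 0, "ax": 0, "ay": 0, "az": 0}, {"hand": 5, "x": -0.023, "y": 0, "z": 0, "ax": 0, "ay": 0, "az": 0}, {"hand": 5, "x": -0.028, "y": 0, "z": 0, "ax": 0, "ay": 0, "az": 0}, {"hand": 5, "x": -0.032, "y": 0, "z": 0, "ax": 0, "ay": 0, "az": 0}])

```text
t: 8.1
tool_pos: [0.4043, -0.0213, 0.2891]
orientation: [0.94, 2.471, -0.258]
force: [-20.2, -1.9, 12.2]
opening: 0.0157
gripper_force: 15.0
```

```bash
python3 st.py
```

```text
8.1 grasp in table [-0.1246 -0.0334  0.0482] F table [ -5.8936 -14.8674  17.473 ] open 0.015716737884954708 15.010558068752289
```

Request:
carry_out(targets=[{"hand": 5, "x": -0.001, "y": -0.0005, "z": -0.0005, "ax": 0, "ay": 0, "az": 0}, {"hand": 5, "x": -0.002, "y": -0.0005, "z": -0.0005, "ax": 0, "ay": 0, "az": 0}, {"hand": 5, "x": -0.003, "y": -0.0005, "z": -0.0005, "ax": 0, "ay": 0, "az": 0}, {"hand": 5, "x": -0.003, "y": -0.0005, "z": -0.0005, "ax": 0, "ay": 0, "az": 0}])

```text
t: 8.6
tool_pos: [0.4058, -0.0229, 0.2904]
orientation: [0.939, 2.472, -0.256]
force: [-11.6, -1.1, 4.9]
opening: 0.0157
gripper_force: 15.0
```

```bash
python3 st.py
```

```text
8.6 grasp in table [-0.1221 -0.0336  0.0483] F table [-4.3902 -8.541   8.2064] open 0.015668791689694882 14.998069256544113
```

Request:
carry_out(targets=[{"hand": 5, "x": -0.001, "y": -0.0004, "z": -0.0003, "ax": 0, "ay": 0, "az": 0}, {"hand": 5, "x": -0.0015, "y": -0.0004, "z": -0.0003, "ax": 0, "ay": 0, "az": 0}, {"hand": 5, "x": -0.002, "y": -0.0004, "z": -0.0003, "ax": 0, "ay": 0, "az": 0}, {"hand": 5, "x": -0.0025, "y": -0.0004, "z": -0.0003, "ax": 0, "ay": 0, "az": 0}])

```text
t: 9.1
tool_pos: [0.407, -0.0242, 0.2915]
orientation: [0.939, 2.472, -0.255]
force: [-8.7, 0.2, 2.2]
opening: 0.0161
gripper_force: 15.0
```

```bash
python3 st.py
```

```text
9.1 grasp in table [-0.12   -0.0338  0.0483] F table [-4.6656 -5.6651  5.2083] open 0.016138645300095365 14.995621740818024
```

Request:
carry_out(newtons=8, targets=[{"hand": 5, "x": -0.0005, "y": -0.0002, "z": -0.0002, "ax": 0, "ay": 0, "az": 0}, {"hand": 5, "x": -0.001, "y": -0.0002, "z": -0.0002, "ax": 0, "ay": 0, "az": 0}, {"hand": 5, "x": -0.0015, "y": -0.0002, "z": -0.0002, "ax": 0, "ay": 0, "az": 0}, {"hand": 5, "x": -0.002, "y": -0.0002, "z": -0.0002, "ax": 0, "ay": 0, "az": 0}])

```text
t: 9.6
tool_pos: [0.408, -0.0253, 0.2924]
orientation: [0.939, 2.473, -0.255]
force: [-5.7, 0.3, -1.5]
opening: 0.0161
gripper_force: 8.0
```

```bash
python3 st.py
```

```text
9.6 grasp in table [-0.1182 -0.0339  0.0484] F table [-4.5879 -3.5189  0.9739] open 0.01613975863024839 7.999974936246872
```

Still moving freely at about 4.5 N along x. On in half-millimetre steps.

Request:
carry_out(targets=[{"hand": 5, "x": -0.0005, "y": 0, "z": 0, "ax": 0, "ay": 0, "az": 0}, {"hand": 5, "x": -0.001, "y": 0, "z": 0, "ax": 0, "ay": 0, "az": 0}])

```text
t: 9.85
tool_pos: [0.4084, -0.0257, 0.2926]
orientation: [0.939, 2.474, -0.254]
force: [-10.8, 4.2, 0.9]
opening: 0.0161
gripper_force: 8.0
```

Request:
carry_out(targets=[{"hand": 5, "x": -0.0005, "y": 0, "z": 0, "ax": 0, "ay": 0, "az": 0}, {"hand": 5, "x": -0.0005, "y": 0, "z": 0, "ax": 0, "ay": 0, "az": 0}])

```text
t: 10.1
tool_pos: [0.4086, -0.0258, 0.2927]
orientation: [0.94, 2.474, -0.254]
force: [-10.6, 4.8, 0.9]
opening: 0.0161
gripper_force: 8.0
```

```bash
python3 st.py
```

```text
10.1 grasp in table [-0.1174 -0.0339  0.0482] F table [-9.1643 -3.4329  6.3219] open 0.016126075166567402 8.010265901684761
```

Contact: the x-force stepped from 4.5 to 9 N, with the face at about -80 mm. I'll release and back off along the normal.

Request:
carry_out(targets=[{"hand": 30, "x": 0, "y": 0, "z": 0, "ax": 0, "ay": 0, "az": 0}, {"hand": 60, "x": 0, "y": 0, "z": 0, "ax": 0, "ay": 0, "az": 0}, {"hand": 60, "x": 0, "y": 0, "z": 0, "ax": 0, "ay": 0, "az": 0}, {"hand": 60, "x": 0, "y": 0, "z": 0, "ax": 0, "ay": 0, "az": 0}, {"hand": 60, "x": 0, "y": 0, "z": -0.03, "ax": 0, "ay": 0, "az": 0}, {"hand": 60, "x": 0, "y": 0, "z": -0.06, "ax": 0, "ay": 0, "az": 0}, {"hand": 60, "x": 0, "y": 0.02, "z": -0.08, "ax": 0, "ay": 0, "az": 0}, {"hand": 60, "x": 0, "y": 0.02, "z": -0.08, "ax": 0, "ay": 0, "az": 0}])

```text
t: 11.1
tool_pos: [0.3941, 0.0163, 0.3657]
orientation: [0.934, 2.467, -0.25]
force: [-0.1, 0.0, -0.3]
opening: 0.0561
gripper_force: 0.0
```

```bash
python3 w.py w6; python3 st.py -.037 .005 .075; python3 tab.py w6
cat > ft.py <<'E'
from go import *
import sys
n=sys.argv[1]
p=cv2.imread(f"pics/{n}.png"); W=np.load(f"pics/{n}.npz")['W']; hsv=cv2.cvtColor(p,cv2.COLOR_BGR2HSV).astype(int);h=hsv[...,0]
T=(W-O2)@M
m=(h>80)&(h<100)&(hsv[...,1]>80)&(T[...,2]>.04)&(T[...,2]<.055)&(abs(T[...,1])<.06)&(T[...,0]>-.15)&(T[...,0]<.05)
q=T[m]; print(len(q),np.percentile(q,[1,5,50,95,99],axis=0).T); print(cv2.minAreaRect((q[:,:2]*1000).astype(np.float32)))
E
python3 ft.py w6
```

```text
11.1 [0.3940816  0.01626933 0.36571008] [ 0.93420845  2.4668665  -0.24962445] {'fx': 340.61069237019115, 'fy': 340.61069237019115, 'cx': 319.6604457973393, 'cy': 242.92027785476108, 'position': array([0.35405992, 0.05307079, 0.3107625 ]), 'rotation': array([-0.74939614, -0.33862771,  0.79954948])}
11.15 grasp in table [-0.1152 -0.0127  0.1296] F table [-0.8885  1.0058  0.1813] open 0.055736784487537994 0.0
(array([-0.0782,  0.0175,  0.0547]), array([0.001, 0.001, 0.002]))
O [ 0.5857 -0.1417  0.165 ]
blue top 2499 
 [[-0.1909 -0.188  -0.1529 -0.0275 -0.0227]
 [-0.0455 -0.0447 -0.0376 -0.0175 -0.0165]
 [ 0.0115  0.0119  0.013   0.0141  0.0146]]
red 473 
 [[-0.1891 -0.1311 -0.1233 -0.1143 -0.1133]
 [-0.036  -0.0346 -0.0283 -0.023  -0.0081]
 [ 0.0552  0.0573  0.0593  0.0606  0.2775]]
redtop 469 
 [[-0.1891 -0.1311 -0.1235 -0.1142 -0.1133]
 [-0.036  -0.0346 -0.0284 -0.023  -0.0081]
 [ 0.0563  0.0575  0.0593  0.0606  0.2775]]
table 50522 
 [[-0.191  -0.1865 -0.1315 -0.0551 -0.0249]
 [-0.0954 -0.0846  0.075   0.1893  0.1995]
 [-0.001  -0.0004  0.0008  0.002   0.0025]]
plate 1716 
 [[-0.1334 -0.1282 -0.0897 -0.0826 -0.0819]
 [-0.0449 -0.0419 -0.0142  0.0173  0.0209]
 [ 0.0253  0.0264  0.0404  0.0423  0.0429]]
3631 [[-0.0821 -0.0801 -0.0499  0.0201  0.0235]
 [-0.0119 -0.0104  0.0046  0.0198  0.0211]
 [ 0.0452  0.0458  0.0469  0.0479  0.0483]]
((-28.722455978393555, 4.695440292358398), (34.018089294433594, 107.95844268798828), 89.501708984375)
```

View pics/w6.png

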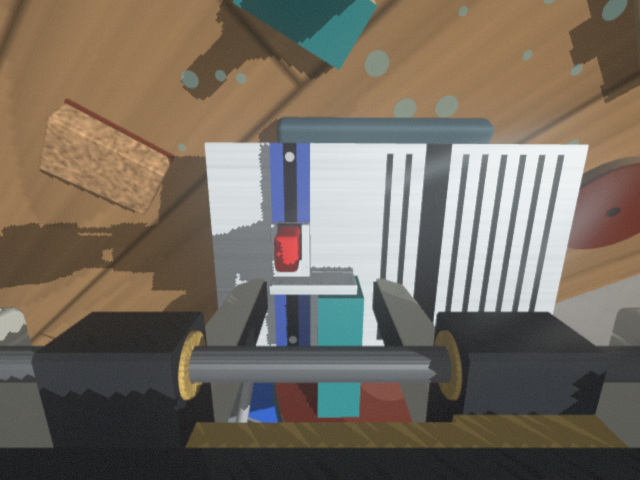

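The foot at (340,345) sits flush between the plate at (315,285) and the red-brown disc below. I'll check the disc plane against the stop in the same image, since this costs no time.

Run:
```python
from go import *
p=cv2.imread("pics/w6.png"); W=np.load("pics/w6.npz")['W']; hsv=cv2.cvtColor(p,cv2.COLOR_BGR2HSV).astype(int);h,s=hsv[...,0],hsv[...,1]
H=np.array([np.cos(a),np.sin(a),0]); S=(W-O2)@H; T=(W-O2)@M
v,u=np.mgrid[:480,:640]
for c in((275,315,385,415),(365,405,385,412)):
    m=(u>c[0])&(u<c[1])&(v>c[2])&(v<c[3])&((h<12)|(h>170))&(s>80); print(m.sum(),np.percentile(S[m],[5,25,50,75,95]),np.median(W[m],0))
m=(T[...,1]<.2)&(T[...,1]>-.1)&(abs(T[...,2])<.004)&(v<300)&(s<60)&(T[...,0]<-.15); print('low edge',np.percentile(T[m][:,0],[0,.2,.5,1]))
```

```text
1066 [-0.0038 -0.003  -0.0026 -0.002  -0.0013] [ 0.5654 -0.1604  0.2044]
979 [-0.0039 -0.0032 -0.0027 -0.0021 -0.0014] [ 0.6151 -0.1042  0.2041]
low edge [-0.289  -0.1924 -0.1918 -0.1917]
```

The disc plane comes out 79–80 mm from the stop face along the table, which agrees. Now I'll grasp the foot.

Request:
carry_out(newtons=20, targets=[{"hand": 60, "x": -0.04, "y": 0.01, "z": 0, "ax": 0, "ay": 0, "az": 0}, {"hand": 60, "x": -0.078, "y": 0.0175, "z": 0.03, "ax": 0.001, "ay": 0.001, "az": 0.002}, {"hand": 60, "x": -0.078, "y": 0.0175, "z": 0.055, "ax": 0.001, "ay": 0.001, "az": 0.002}, {"hand": 60, "x": -0.078, "y": 0.0175, "z": 0.055, "ax": 0.001, "ay": 0.001, "az": 0.002}])

```text
t: 11.65
tool_pos: [0.4752, -0.0358, 0.3516]
orientation: [0.944, 2.475, -0.256]
force: [-0.8, 0.1, 0.3]
opening: 0.0555
gripper_force: 0.0
```

```bash
python3 st.py -.037 .005 .036
```

```text
11.65 grasp in table [-0.0391  0.0029  0.071 ] F table [-0.4251 -0.5129  0.5765] open 0.05552804945414999 0.0
(array([-0.0023,  0.0024,  0.035 ]), array([-0.006, -0.006, -0.001]))
```

Request:
carry_out(newtons=20, targets=[{"hand": 60, "x": 0, "y": 0.001, "z": 0.02, "ax": 0, "ay": 0, "az": 0}, {"hand": 60, "x": 0, "y": 0.001, "z": 0.034, "ax": 0, "ay": 0, "az": 0}, {"hand": 60, "x": 0, "y": 0.001, "z": 0.037, "ax": 0, "ay": 0, "az": 0}, {"hand": 60, "x": 0, "y": 0.001, "z": 0.037, "ax": 0, "ay": 0, "az": 0}])

```text
t: 12.15
tool_pos: [0.4905, -0.0461, 0.3233]
orientation: [0.94, 2.469, -0.253]
force: [-0.0, -0.3, 0.2]
opening: 0.0557
gripper_force: 0.0
```

```bash
python3 st.py -.037 .005 .036
```

```text
12.15 grasp in table [-0.0375  0.0053  0.0374] F table [ 0.261  -0.2777  0.0415] open 0.05574611940881741 0.0
(array([-0.0005, -0.0003,  0.0014]), array([-0.002, -0.001, -0.001]))
```

Request:
carry_out(targets=[{"hand": 20, "x": 0, "y": 0, "z": 0, "ax": 0, "ay": 0, "az": 0}, {"hand": 20, "x": 0, "y": 0, "z": 0, "ax": 0, "ay": 0, "az": 0}, {"hand": 20, "x": 0, "y": 0, "z": 0, "ax": 0, "ay": 0, "az": 0}, {"hand": 20, "x": 0, "y": 0, "z": 0, "ax": 0, "ay": 0, "az": 0}, {"hand": 20, "x": 0, "y": 0, "z": -0.002, "ax": 0, "ay": 0, "az": 0}, {"hand": 20, "x": 0, "y": 0, "z": -0.005, "ax": 0, "ay": 0, "az": 0}])

```text
t: 12.9
tool_pos: [0.4887, -0.0445, 0.3274]
orientation: [0.94, 2.469, -0.253]
force: [2.2, -2.6, -1.3]
opening: 0.034
gripper_force: 20.0
```

```bash
python3 st.py
```

```text
12.9 grasp in table [-0.0374  0.0053  0.0422] F table [ 2.2078 -0.4886 -2.7961] open 0.034001771420190584 19.999406933784485
```

Request:
carry_out(targets=[{"hand": 20, "x": -0.001, "y": 0, "z": -0.004, "ax": 0, "ay": 0, "az": 0}, {"hand": 20, "x": -0.001, "y": 0, "z": -0.02, "ax": 0, "ay": 0, "az": 0}, {"hand": 20, "x": -0.001, "y": 0, "z": -0.05, "ax": 0, "ay": 0, "az": 0}, {"hand": 20, "x": 0.01, "y": 0, "z": -0.08, "ax": 0, "ay": 0, "az": 0}, {"hand": 20, "x": 0.05, "y": 0, "z": -0.09, "ax": 0, "ay": 0, "az": 0}, {"hand": 20, "x": 0.05, "y": 0, "z": -0.09, "ax": 0, "ay": 0, "az": 0}, {"hand": 20, "x": 0.05, "y": 0, "z": -0.09, "ax": 0, "ay": 0, "az": 0}])

```text
t: 13.78
tool_pos: [0.4229, 0.0145, 0.3814]
orientation: [0.939, 2.468, -0.252]
force: [0.1, 0.3, -0.1]
opening: 0.0341
gripper_force: 20.0
```

```bash
cat > back.py <<'E'
from go import *
from plant import *
s=read_state(); R0=R.from_rotvec(s['orientation']).as_matrix(); p=np.array(s['tool_pos'])
b=np.radians(-12); Rb=np.stack([[-np.sin(b),np.cos(b),0],[np.cos(b),np.sin(b),0],[0,0,-1]],1)
for z in(.406,.212): print(s['t'],p,rel(p,R0,[.3887,.279,z],Rb),s['opening'],s['q'],s['force'])
E
python3 back.py; python3 w.py w7; python3 tab.py w7
```

```text
13.775 [0.4229 0.0145 0.3814] (array([ 0.162 ,  0.1749, -0.122 ]), array([0.276, 0.474, 1.028])) 0.03411867956806301 [ 0.0761 -0.5535  2.1668 -0.4003  1.1768 -0.6786] [ 0.061   0.3155 -0.1112]
13.775 [0.4229 0.0145 0.3814] (array([0.259 , 0.1749, 0.046 ]), array([0.276, 0.474, 1.028])) 0.03411867956806301 [ 0.0761 -0.5535  2.1668 -0.4003  1.1768 -0.6786] [ 0.061   0.3155 -0.1112]
13.775 [0.42287377 0.01453819 0.3813528 ] [ 0.93882712  2.46819783 -0.25155187] {'fx': 340.61069237019115, 'fy': 340.61069237019115, 'cx': 319.6604457973393, 'cy': 242.92027785476108, 'position': array([0.38280972, 0.05151333, 0.32651478]), 'rotation': array([-0.74810369, -0.33503189,  0.79732801])}
O [ 0.5857 -0.1417  0.165 ]
blue top 2310 
 [[-0.1909 -0.1883 -0.1599 -0.0609 -0.0539]
 [-0.0449 -0.0442 -0.0363 -0.0167 -0.0158]
 [ 0.0113  0.0119  0.013   0.0142  0.0147]]
red 265 
 [[-0.1326 -0.1321 -0.1295 -0.1259 -0.1234]
 [-0.0364 -0.0357 -0.0286 -0.0228 -0.0227]
 [ 0.0343  0.0399  0.0591  0.0605  0.0612]]
redtop 233 
 [[-0.1326 -0.1322 -0.1294 -0.1262 -0.1255]
 [-0.0364 -0.0358 -0.0292 -0.0231 -0.0227]
 [ 0.0555  0.0573  0.0593  0.0606  0.0613]]
table 57421 
 [[-0.1907 -0.1858 -0.1269 -0.0339 -0.022 ]
 [-0.0957 -0.0864  0.0856  0.1908  0.1997]
 [-0.001  -0.0005  0.0008  0.002   0.0026]]
plate 657 
 [[-0.1342 -0.1334 -0.0909 -0.0846 -0.084 ]
 [-0.0453 -0.044  -0.0316 -0.0218 -0.0204]
 [ 0.0252  0.0259  0.0406  0.0425  0.0457]]
```

Request:
carry_out(targets=[{"hand": 20, "x": -0.015, "y": 0, "z": -0.026, "ax": 0, "ay": 0, "az": 0}, {"hand": 20, "x": 0.008, "y": 0.025, "z": -0.043, "ax": 0.039, "ay": 0.068, "az": 0.147}, {"hand": 20, "x": 0.031, "y": 0.05, "z": -0.061, "ax": 0.079, "ay": 0.135, "az": 0.294}, {"hand": 20, "x": 0.054, "y": 0.075, "z": -0.078, "ax": 0.118, "ay": 0.203, "az": 0.441}, {"hand": 20, "x": 0.078, "y": 0.1, "z": -0.096, "ax": 0.158, "ay": 0.271, "az": 0.587}, {"hand": 20, "x": 0.101, "y": 0.125, "z": -0.113, "ax": 0.197, "ay": 0.339, "az": 0.734}, {"hand": 20, "x": 0.124, "y": 0.15, "z": -0.131, "ax": 0.237, "ay": 0.406, "az": 0.881}, {"hand": 20, "x": 0.147, "y": 0.175, "z": -0.148, "ax": 0.276, "ay": 0.474, "az": 1.028}])

```text
t: 14.82
tool_pos: [0.3898, 0.2799, 0.4356]
orientation: [-2.446, -1.967, 0.001]
force: [-0.5, 0.0, -1.8]
opening: 0.0342
gripper_force: 20.0
```

Request:
carry_out(targets=[{"hand": 20, "x": 0, "y": 0, "z": 0.04, "ax": 0, "ay": 0, "az": 0}, {"hand": 20, "x": 0, "y": 0, "z": 0.1, "ax": 0, "ay": 0, "az": 0}, {"hand": 20, "x": 0, "y": 0, "z": 0.12, "ax": 0, "ay": 0, "az": 0}, {"hand": 20, "x": 0, "y": 0, "z": 0.12, "ax": 0, "ay": 0, "az": 0}, {"hand": 20, "x": 0, "y": 0, "z": 0.12, "ax": 0, "ay": 0, "az": 0}])

```text
t: 15.45
tool_pos: [0.3899, 0.279, 0.3168]
orientation: [-2.443, -1.975, -0.001]
force: [0.1, 0.4, -1.2]
opening: 0.0344
gripper_force: 20.0
```

```bash
python3 back.py
```

```text
15.45 [0.3899 0.279  0.3168] (array([-0.0001, -0.0012, -0.0892]), array([ 0.   , -0.001, -0.001])) 0.0344007561969861 [ 0.5138 -0.1412  1.9216  0.0006  1.3604  0.7246] [ 0.0641  0.3765 -1.1914]
15.45 [0.3899 0.279  0.3168] (array([-0.0003, -0.0012,  0.1048]), array([ 0.   , -0.001, -0.001])) 0.0344007561969861 [ 0.5138 -0.1412  1.9216  0.0006  1.3604  0.7246] [ 0.0641  0.3765 -1.1914]
```

Request:
carry_out(targets=[{"hand": 20, "x": 0, "y": -0.001, "z": 0.05, "ax": 0, "ay": 0, "az": 0}, {"hand": 20, "x": 0, "y": -0.001, "z": 0.09, "ax": 0, "ay": 0, "az": 0}, {"hand": 20, "x": 0, "y": -0.001, "z": 0.102, "ax": 0, "ay": 0, "az": 0}, {"hand": 20, "x": 0, "y": -0.001, "z": 0.105, "ax": 0, "ay": 0, "az": 0}, {"hand": 20, "x": 0, "y": -0.001, "z": 0.107, "ax": 0, "ay": 0, "az": 0}, {"hand": 20, "x": 0, "y": -0.001, "z": 0.107, "ax": 0, "ay": 0, "az": 0}])

```text
t: 16.2
tool_pos: [0.3885, 0.2794, 0.2096]
orientation: [-2.442, -1.976, -0.002]
force: [-0.4, -0.0, -1.7]
opening: 0.034
gripper_force: 20.0
```

Nearly down, with no contact force yet. I'll lower it a little more, release and retreat.

Request:
carry_out(targets=[{"hand": 20, "x": 0, "y": 0, "z": 0.001, "ax": 0, "ay": 0, "az": 0}, {"hand": 20, "x": 0, "y": 0, "z": 0.0015, "ax": 0, "ay": 0, "az": 0}, {"hand": 20, "x": 0, "y": 0, "z": 0.0015, "ax": 0, "ay": 0, "az": 0}])

```text
t: 16.58
tool_pos: [0.3885, 0.2796, 0.2095]
orientation: [-2.442, -1.976, -0.001]
force: [-6.7, -4.3, 18.3]
opening: 0.0336
gripper_force: 20.0
```

Request:
carry_out(targets=[{"hand": 45, "x": 0, "y": 0, "z": 0.001, "ax": 0, "ay": 0, "az": 0}, {"hand": 60, "x": 0, "y": 0, "z": 0.001, "ax": 0, "ay": 0, "az": 0}, {"hand": 60, "x": 0, "y": 0, "z": 0.001, "ax": 0, "ay": 0, "az": 0}, {"hand": 60, "x": 0, "y": 0, "z": 0, "ax": 0, "ay": 0, "az": 0}, {"hand": 60, "x": 0, "y": 0, "z": -0.03, "ax": 0, "ay": 0, "az": 0}, {"hand": 60, "x": 0, "y": 0, "z": -0.08, "ax": 0, "ay": 0, "az": 0}, {"hand": 60, "x": 0, "y": 0, "z": -0.14, "ax": 0, "ay": 0, "az": 0}, {"hand": 60, "x": 0, "y": 0, "z": -0.14, "ax": 0, "ay": 0, "az": 0}])

```text
t: 17.58
tool_pos: [0.3896, 0.28, 0.3527]
orientation: [2.442, 1.976, 0.014]
force: [0.1, -0.3, -0.2]
opening: 0.0556
gripper_force: 0.0
```

```bash
python3 w.py w8; python3 foot.py w8
python3 - <<'E'
from go import *
from plant import *
for n in("scene","side"):
    cp=camera_params(n); p,d=read_camera(n); cv2.imwrite(f"pics/{n}9.png",p); W1=world(d,cp); W0=np.load(f"pics/{n}W.npy"); hsv=cv2.cvtColor(p,cv2.COLOR_BGR2HSV).astype(int);h,s=hsv[...,0],hsv[...,1]
    T=(W1-O2)@M
    m=((h<8)|(h>172))&(s>140)&(T[...,2]>.03)&(T[...,2]<.062)&(T[...,0]>-.2)&(T[...,0]<-.06)&(T[...,1]<-.0)&(T[...,1]>-.06)
    print(n,m.sum(),np.percentile(T[m],[2,50,98],axis=0).T)
    m=(s<60)&(T[...,2]>.03)&(T[...,2]<.042)&(T[...,0]>-.2)&(T[...,0]<-.06)&(abs(T[...,1]+.015)<.036); print('plate',m.sum(),np.percentile(T[m],[2,50,98],axis=0).T)
E
```

```text
17.575 [0.38958666 0.28001122 0.35273192] [2.44171998 1.97552267 0.01413741] {'fx': 340.61069237019115, 'fy': 340.61069237019115, 'cx': 319.6604457973393, 'cy': 242.92027785476108, 'position': array([0.40625886, 0.35388151, 0.33314699]), 'rotation': array([-0.26664641,  0.0225706 , -0.21043887])}
foot top 4594 0.05191505596895743 ((387.6348571777344, 271.8040771484375), (107.82218170166016, 33.35732650756836), 78.37921905517578) [[360.43857 222.3577 ]
 [393.11215 215.6384 ]
 [414.83115 321.25046]
 [382.15756 327.96976]]
scene 23 [[-0.1275 -0.1172 -0.1076]
 [-0.038  -0.0293 -0.0223]
 [ 0.0471  0.0562  0.0609]]
plate 69 [[-0.0916 -0.0845 -0.0813]
 [-0.0432 -0.0078  0.0189]
 [ 0.0307  0.0375  0.0417]]
side 140 [[-0.1303 -0.1136 -0.1061]
 [-0.045  -0.041  -0.0296]
 [ 0.031   0.0474  0.0595]]
plate 128 [[-0.0913 -0.0843 -0.0814]
 [-0.0494 -0.0201  0.0136]
 [ 0.0302  0.0368  0.0412]]
```

View pics/side9.png

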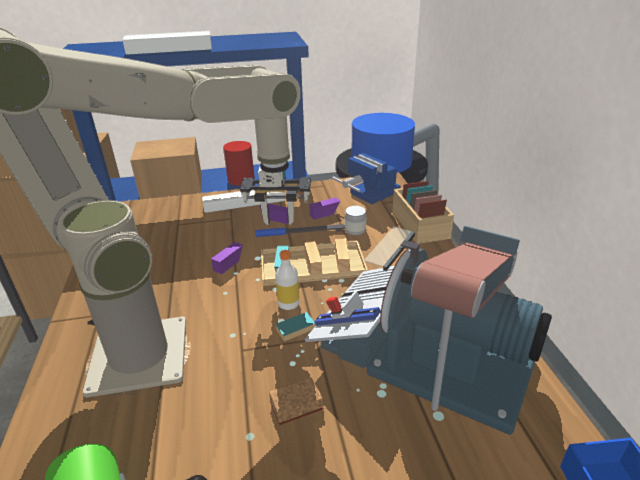

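The side view shows the stop at (335,305) partway up the track, the foot back in the tray at (281,258) and everything else in place. One offline check: did the stop shift while the foot was lifted out (w6 against w7)?

Run:
```python
from go import *
for n in("w4","w5","w6","w7"):
    p=cv2.imread(f"pics/{n}.png"); W=np.load(f"pics/{n}.npz")['W']; hsv=cv2.cvtColor(p,cv2.COLOR_BGR2HSV).astype(int);h,s=hsv[...,0],hsv[...,1]; T=(W-O2)@M
    b=(T[...,0]>-.2)&(T[...,0]<-.06)
    m=((h<8)|(h>172))&(s>140)&(T[...,2]>.056)&(T[...,2]<.062)&b&(T[...,1]<-.0)&(T[...,1]>-.06)
    q=T[m][:,0]; m2=(s<60)&(T[...,2]>.038)&(T[...,2]<.044)&b&(abs(T[...,1]+.015)<.036); r=T[m2][:,0]
    m3=(abs(T[...,2]-.001)<.002)&(T[...,0]<-.15)&(s<60)&(abs(T[...,1]-.1)<.05); e=T[m3][:,0]
    print(n,len(q),np.percentile(q,[1,5,95,99]),'plate top',len(r),np.percentile(r,[2,10,50,90,98]),'low edge',np.percentile(e,[.5,1]))
```

```text
w4 949 [-0.1689 -0.1678 -0.1464 -0.1452] plate top 784 [-0.1279 -0.1276 -0.1255 -0.1211 -0.1202] low edge [-0.1912 -0.1911]
w5 157 [-0.1694 -0.1691 -0.1643 -0.1456] plate top 932 [-0.1282 -0.1278 -0.1249 -0.1211 -0.12  ] low edge [-0.1917 -0.1916]
w6 454 [-0.1315 -0.1308 -0.1142 -0.1133] plate top 1032 [-0.0906 -0.0902 -0.087  -0.0831 -0.082 ] low edge [-0.1912 -0.1912]
w7 228 [-0.1326 -0.1322 -0.1262 -0.1255] plate top 382 [-0.0915 -0.0911 -0.0882 -0.0847 -0.084 ] low edge [-0.1915 -0.1914]
```

The stop stands within about 1 mm of where the foot set it, inside the tolerance. Foot upright in the tray and gripper clear, so I'm handing in.

```bash
python3 -c "
from plant import robot; print(robot.close_job())"
```

```text
the job is handed in; nothing more can be done
None
```

The job is handed in, with no verdict returned: the foot set the stop at about 80 mm from the disc (the last look suggests it shifted at most 1 mm as the foot was lifted out), and the foot stands back in the tray as it stood, with nothing else visibly moved.

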